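Stopper a tray of vials in the hand-cranked press

TASK

Slide the tray of vials into the stoppering press until it is against the stop, then wind the crank by its grip, clockwise from above, until you feel all four stoppers come firmly home on the glass, but force it no further or the vials break. Then wind back about a turn, so that the platen stands well clear of the stoppers, and let go, leaving the tray in the press and everything else on the bench alone.

Things in the scene. Friction and masses are not known exactly. Their poses are not given: they have to be found in the camera images.
- press_seat (a point): Point on the worktop under the press's spindle, where the middle of the tray belongs. The grey press is bolted down. x points from its open front to its back, y to its left, z up. The tray runs on the bare worktop between two feet 14 mm high, 71 mm apart, and touches a 24 mm high stop bar exactly when its middle is here. Pillars 18 mm thick at x 10, y +-62 mm; crosshead x -16 to 32, y +-82, z 158 to 180 mm.
- press_mouth (a point): Point on the worktop at the mouth of the press's guide channel, 76 mm in front of press_seat, same axes. Short flared guides, 14 mm high, lead from here (88 mm apart) to the straight channel (71 mm wide, the tray is 64), which begins 21 mm further in.
- crank_axis (a point): Crank's vertical axis of turning, at the top of the crank arm, 195 mm above the worktop; the crank turns at this fixed height. Clockwise from above lowers the platen 20 mm a turn. At the grip: bearing friction 1.2 N; stoppers sliding in add 5 N; once home, resistance climbs by about 1 N per mm of winding. 11 to 15 N above idle is firmly home; the glass breaks past 20 N.
- crank_grip (a point): Middle of the crank's grip: a black upright sleeve, 22 mm across and 50 mm tall, spinning freely on its pin 50 mm from the crank axis. The arm's top is 27 mm below this point; nothing stands above it. Its own turn about the vertical means nothing.
- platen: Platen, origin at the middle of its underside: the flat plate (70x66 mm) that the spindle moves straight up and down over the tray. It starts 78 to 85 mm above the worktop; highest 90 mm, lowest 38 mm.
- tray: The vial tray, origin at the middle of its nest's underside. The nest is a white block 64x64x16 mm holding four glass vials (24 mm across), two by two, 29 mm apart, with grey stoppers standing 6 to 8 mm proud. Vials differ from batch to batch: stopper tops are 60 to 66 mm high now, 54 to 58 mm once home; they stay where they are pushed. Axes: the tray's handle points along -x, z up. About 0.22 kg.
- tray_handle (a point): Middle of the tray's grip, 105 mm from the tray origin along its -x, 26 mm above the tray's underside: an upright black fin, 12 mm thick (y), 50 mm long (x), from 10 to 42 mm above the underside. A steel strip 12 mm wide, 6 mm high, joins it to the nest.
- rack_orange: Bystander: orange tube rack, 78x144x42 (mm); origin at the centre of its underside. Leave alone.
- beaker: Bystander: small glass beaker, 54 across and 70 tall (mm); origin at the centre of its underside. Leave alone.
- forceps: Bystander: steel forceps, 129 long (mm); origin at the centre of its underside. Leave alone.
- rotor_key: Bystander: T-handled centrifuge rotor key, 117 long (mm); origin at the centre of its underside. Leave alone.
- pen_3: Bystander: white ball pen, 145 long (mm); origin at the centre of its underside. Leave alone.
- microtube_3: Bystander: small plastic tube lying down, 42 long (mm); origin at the centre of its underside. Leave alone.
- note_pad: Bystander: block of notes, 74x74x14 (mm); origin at the centre of its underside. Leave alone.
- media_bottle_b: Bystander: glass bottle with orange screw cap, 56 across, 105 tall (mm); origin at the centre of its underside. Leave alone.

How it is judged:
On the way, in this order (a step that is already met when the one before it is completed fails the run):
1. the tray stands flat in the press with its nest against the stop (within 3 mm) (x of tray in the frame of press_seat between -0.003 and 0.003 m and y of tray in the frame of press_seat between -0.005 and 0.005 m and angle between the x axis of tray and the x axis of press_seat, either way round below 0.1 rad and height (world z) of tray below 0.003 m), for 0.2 s.
2. with the tray home, the platen presses all four stoppers firmly onto the glass (over 130 N together, where 80 N only slides them in) (all of step 1 and contact force between platen and tray above 130 N), for 0.1 s.
At the end, for the whole second after the job is handed in: After the stoppers have been pressed home, the tray still stands flat in the press within 3 mm of the stop (5 mm sideways), and the platen is wound back up, its face at least 63 mm above the worktop (all of step 1 and height (world z) of platen above 0.063 m); the robot touches nothing.
It fails at once if the platen bears on the vials with more than 320 N (glass breaks) (contact force between platen and tray above 320 N).
It fails at once if the tray is tipped more than about 17 degrees (angle between tray's own z axis and vertical above 0.3 rad).
It fails at once if a bystander is shifted by more than 2 cm (distance of any of rack_orange, beaker, forceps, rotor_key, pen_3, microtube_3, note_pad, media_bottle_b from where it was at the start of the episode above 0.02 m).
It also fails if it takes over 72 s, if anything falls off the work surface, if the arm or the gripper's body presses on something with over 40 N, if the wrist force passes 120 N, or if a joint passes its speed limit or range.

ROBOT

A 6-joint arm with a two-finger parallel gripper is mounted at the origin on a cart in front of the work surface, level with it; the furniture and walls round the work are solid. World frame = base frame: x ahead of the robot, y to its left, z up, the work surface at z = 0. Lengths are in m, angles in rad, forces in N, time in s.
With the tool pointing down it reaches from about 0.425 to 0.95 m from the base axis. Payload 3.5 kg.
Tool frame: the origin (TCP) lies on the centre line of the jaws, within the pads' length; the fingertips stand 19 mm ahead of it and the grasp point (between the pads) is the TCP; z points along the fingers, y is the line along which they close (so a half turn about z gives the same grasp; the last joint's range is limited). The gripper opens to 85 mm and grips with 20 to 120 N. Pads are 22 mm wide; open, the fingers measure 114 mm over their backs; the gripper's body (76 mm by 85 mm) begins 54 mm behind the grasp point. The pads swing forward as they close: fully open they stand 13 mm farther back than shut.
Start: joints at [-1.261, 0.286, 1.577, -0, 1.279, -0.15], TCP at [0.3, -0.605, 0.25] pointing down, gripper open.
Joint ranges: [-2.77, 2.77], [-0.9, 2.22], [0.21, 2.48], [-1.53, 4.67], [0.24, 2.81], [-2.84, 2.84]. Speed limits (rad/s): [2.79, 2.79, 3.14, 3.14, 3.14, 3.14].

INTERFACE

Orientations are given as a unit quaternion [x, y, z, w].
In Python, from plant import status, cams, ctrl gives the robot as it stands.
- The arm moves only by the shell command python3 -m inch 'ROWS' [FORCE]. ROWS is JSON, a list of rows, each a list of 3 entries, a list of its own where there are three numbers: the opening, from -1 (shut) to 1 (fully open), then the shift along the tool's x, y, z in cm, then the turn about the tool's z in rad. In form: [[jaw, [dx, dy, dz], twist], ...]. A call has 1 to 20 rows; each row is the pose to reach, as a shift and turn from the pose commanded when the call began, along the tool's axes at that moment; what a row does not reach only later rows make up. A row lasts 1/10 s, in which the tool goes at most 50 mm and 8.59 degrees, less where a joint would pass 70% of its speed; a pose out of reach is approached as far as the arm can. A call with a gripper value outside its range is refused whole. The fingers move at their own pace and stop on an object; FORCE is the grip in N (left out, the last holds). Time passes only in rows, so rows that repeat a pose let the fingers close. It gives the time, the measured TCP pose, the force and the opening at its end, in the units of the state.
- status.get_state(): the state, without advancing time (a new reading comes with each control period).
- cams.read_camera(name): name is "scene" or "top" or "wrist"; returns the picture (480x640x3 uint8, blue, green, red); there is no depth.
- cams.calibration(name): a dict with "camera_matrix" (3x3 intrinsics, pixels), "cam_to_world" (4x4, takes a point from camera to world coordinates); the wrist camera has in their place "mount" (4x4, takes a point from camera to tool coordinates, whose origin is the TCP and whose axes are the flange's). Camera axes: x right, y down, z forward; pixel columns grow to the right and rows downward; lengths in m; the calibration is good to about 2 mm. A picture is of the moment at which its call begins: read the wrist's pose just before it. calibration takes no time and is no camera call.
- ctrl.sign_off(): hands the job in, once; it reports no verdict.
The state is a dict: "time": time; "qpos": joint angles; "dq": joint speeds; "joint_efforts": joint torques, N m; "eef_pos": TCP position; "tcp_rot": TCP orientation; "contact_force": force on the tool from outside, world axes, zero at the start; "wrist_torque": the same for the moment, N m; "opening": opening from 0.0 (shut) to 1.0 (fully open).
Only numpy, scipy, OpenCV 4.12 (cv2) and the standard library are available. Lean on these libraries where they do the work, as an engineer would, in place of code of your own. Each camera call takes 0.05 s, during which the arm holds its last target. There are 200 camera calls.

## Working session

There is one attempt and no reset: what is moved stays moved. The work goes in short steps, Python scripts to look and compute and a shell command to move; the robot and the scene stay as the last step left them, time stands still between calls to the robot, and variables do not carry over. Pictures are saved under pics/ and viewed, on a budget of 10 in all, crops included, one or two more only if the job needs it, and the job is handed in when it is done.

```bash
mkdir -p pics; ls
python3 - <<'E'
from plant import status,cams,ctrl
import cv2,numpy as np
s=status.get_state();print(s)
for n in("scene","top"):
    cv2.imwrite(f"pics/{n}0.png",cams.read_camera(n));c=cams.calibration(n);print(n,np.round(c["camera_matrix"],1).tolist(),np.round(c["cam_to_world"],4).tolist())
c=cams.calibration("wrist");print({k:np.round(v,4).tolist() for k,v in c.items()})
E
```

```text
pics
{'time': 0.0, 'qpos': array([-1.26097482e+00,  2.87205746e-01,  1.57819568e+00,  3.07057594e-05,
        1.27860130e+00, -1.50035811e-01]), 'dq': array([ 7.01885325e-04,  6.05616040e-04,  8.42582354e-05, -5.35853802e-04,
       -2.32555722e-04,  4.14827239e-04]), 'joint_efforts': array([ 3.20019371e-04, -4.05972433e+01, -2.92626107e+01, -9.97348047e-05,
        5.79729007e-03, -4.97441874e-06]), 'eef_pos': array([ 0.29939867, -0.60427613,  0.24891029]), 'tcp_rot': array([ 9.73682962e-01,  2.27903570e-01, -8.15212658e-05, -1.20236277e-03]), 'contact_force': array([0.10035132, 0.0446229 , 0.33127421]), 'wrist_torque': array([ 0.002507  ,  0.02318646, -0.01637211]), 'opening': 1.0001695478055432}
scene [[584.7, 0.0, 310.8], [0.0, 584.7, 244.4], [0.0, 0.0, 1.0]] [[0.491, -0.4115, 0.7679, -0.3877], [-0.8712, -0.232, 0.4327, -0.5513], [0.0001, -0.8814, -0.4724, 0.7111], [0.0, 0.0, 0.0, 1.0]]
top [[489.9, 0.0, 313.0], [0.0, 489.9, 236.3], [0.0, 0.0, 1.0]] [[0.0176, -0.9941, 0.1074, 0.4402], [-0.9996, -0.0152, 0.0231, -0.0516], [-0.0213, -0.1078, -0.9939, 1.3627], [0.0, 0.0, 0.0, 1.0]]
{'camera_matrix': [[377.3663, 0.0, 309.5072], [0.0, 377.3663, 242.2488], [0.0, 0.0, 1.0]], 'mount': [[-0.001, -0.963, -0.2696, 0.0679], [1.0, -0.001, 0.0, -0.0002], [-0.0003, -0.2696, 0.963, -0.1233], [0.0, 0.0, 0.0, 1.0]]}
```

View pics/top0.png

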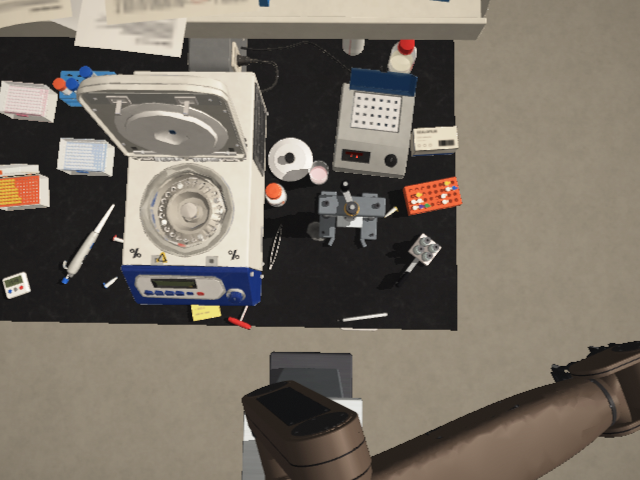

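View pics/scene0.png

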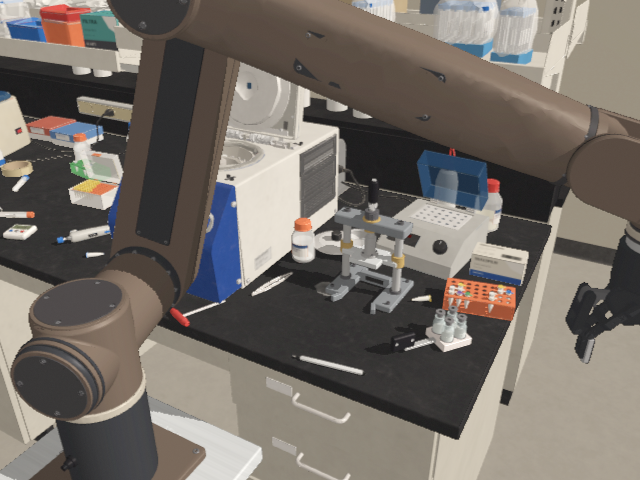

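The top view shows the press at about (350,210), with the crank grip at (346,185), and the tray at (425,248) with its handle at (400,280). The beaker is just left of the press mouth at (316,231). The scene view shows the same layout from the side. I'll enlarge both.

Run:
```python
import cv2,numpy as np
t=cv2.imread("pics/top0.png")[170:300,300:460];s=cv2.imread("pics/scene0.png")[170:360,310:480]
t=cv2.resize(t,None,fx=5,fy=5,interpolation=cv2.INTER_CUBIC)[:600]
cv2.imwrite("pics/topc.png",t);cv2.imwrite("pics/scenec.png",cv2.resize(s,None,fx=4,fy=3.1,interpolation=cv2.INTER_CUBIC)[:590])
```

```text
(no output)
```

View pics/topc.png

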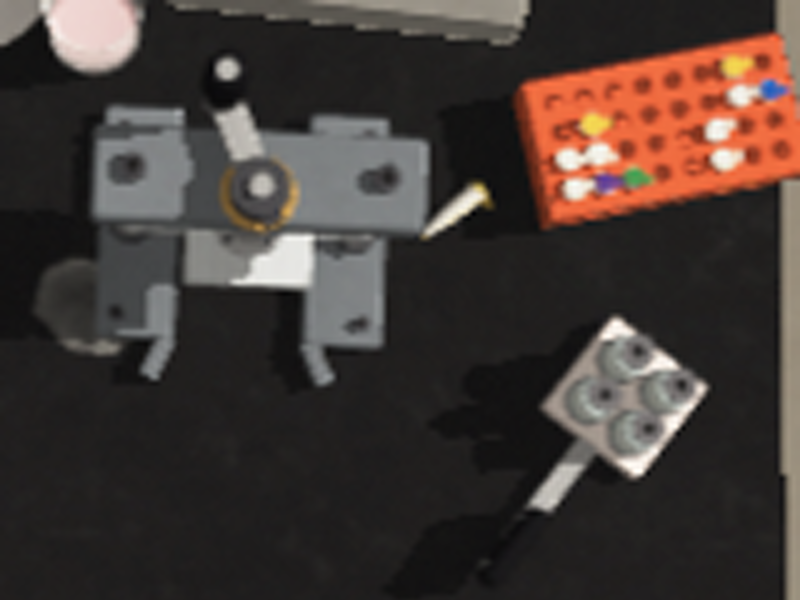

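View pics/scenec.png

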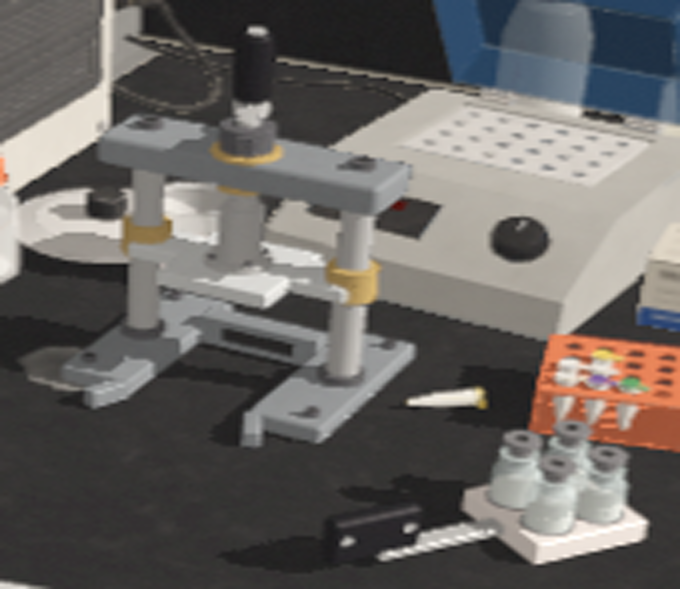

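The enlarged crops show clear points:

- **Top crop:** nest corners (615,317), (708,387), (637,478) and (542,406); hub (262,184); grip top (227,68); crosshead corners (93,220), (428,236) and (430,143).
- **Scene crop:** grip top (258,30); fin top (333,517) to (420,507).

```bash
cat > h.py <<'E'
import numpy as np
from plant import cams,status
from scipy.spatial.transform import Rotation as R
def ray(n,u,v,T=None):
    c=cams.calibration(n);T=c["cam_to_world"] if T is None else T;T=np.array(T)
    d=T[:3,:3]@np.linalg.solve(c["camera_matrix"],[u,v,1.]);return T[:3,3],d
def atz(n,u,v,z,T=None):
    o,d=ray(n,u,v,T);return o+d*(z-o[2])/d[2]
def tri(*rays):
    A=0;b=0
    for o,d in rays:
        d=d/np.linalg.norm(d);P=np.eye(3)-np.outer(d,d);A=A+P;b=b+P@o
    p=np.linalg.solve(A,b);return p,[np.linalg.norm(np.cross(p-o,d/np.linalg.norm(d))) for o,d in rays]
def tcpT(s):
    T=np.eye(4);T[:3,:3]=R.from_quat(s["tcp_rot"]).as_matrix();T[:3,3]=s["eef_pos"];return T
def wristT(s): return tcpT(s)@np.array(cams.calibration("wrist")["mount"])
E
python3 - <<'E'
from h import *
np.set_printoptions(precision=4,suppress=True)
t=lambda x,y:("top",x/5+300,y/5+170); s=lambda x,y:("scene",x/4+310,y/3.1+170)
print("grip",tri(ray(*t(227,68)),ray(*s(258,30))),atz(*t(227,68),.247))
print("hub",atz(*t(262,184),.2),atz(*t(262,184),.195))
c=[atz(*t(*p),.18) for p in((93,220),(428,236),(430,143))];print("cross",c)
y=c[0]-c[1];x=c[2]-c[1];print("yaw",np.degrees(np.arctan2(-y[0],y[1])),np.degrees(np.arctan2(x[1],x[0])),np.linalg.norm(y),np.linalg.norm(x))
print("footL,R",atz(*t(97,335),.014),atz(*t(383,348),.014))
print("rguide",atz(*t(330,380),.014),atz(*t(305,345),.014),"lguide",atz(*t(152,377),.014),atz(*t(175,340),.014))
n=[atz(*t(*p),.016) for p in((615,317),(708,387),(637,478),(542,406))];m=np.mean(n,0);print("nest",m,n)
print(tri(ray(*t(708,387)),ray(*s(645,525))),tri(ray(*t(637,478)),ray(*s(535,540))))
for a,b in(((545,512),(420,507)),((480,580),(333,517))):print("fin",atz(*t(*a),.042),tri(ray(*t(*a)),ray(*s(*b))))
d=(n[0]+n[1]-n[2]-n[3]);print("tray yaw",np.degrees(np.arctan2(d[1],d[0])))
E
```

```text
grip (array([ 0.6854, -0.0999,  0.2466]), [np.float64(0.0013592316024028455), np.float64(0.0013592316024026692)]) [ 0.6847 -0.0986  0.247 ]
hub [ 0.6385 -0.118   0.2   ] [ 0.6394 -0.1183  0.195 ]
cross [array([ 0.623 , -0.0369,  0.18  ]), array([ 0.6175, -0.2   ,  0.18  ]), array([ 0.6634, -0.2009,  0.18  ])]
yaw -1.9448239090646933 -1.1206048928150771 0.16311575000438006 0.045899706412645416
footL,R [ 0.5843 -0.0381  0.014 ] [ 0.5795 -0.1961  0.014 ]
rguide [ 0.5614 -0.167   0.014 ] [ 0.5805 -0.1531  0.014 ] lguide [ 0.5615 -0.0689  0.014 ] [ 0.5822 -0.0813  0.014 ]
nest [ 0.5544 -0.3287  0.016 ] [array([ 0.5985, -0.3233,  0.016 ]), array([ 0.5606, -0.3738,  0.016 ]), array([ 0.51  , -0.3347,  0.016 ]), array([ 0.5487, -0.2831,  0.016 ])]
(array([ 0.5608, -0.3745,  0.0126]), [np.float64(0.00020100375447899228), np.float64(0.0002010037544787934)]) (array([ 0.51  , -0.3344,  0.0199]), [np.float64(0.0005438151060265246), np.float64(0.0005438151060265258)])
fin [ 0.4896 -0.28    0.042 ] (array([ 0.4903, -0.2818,  0.0383]), [np.float64(0.0012575268115605207), np.float64(0.0012575268115605329)])
fin [ 0.4528 -0.2453  0.042 ] (array([ 0.4545, -0.249 ,  0.0419]), [np.float64(0.004060142782167509), np.float64(0.004060142782167519)])
tray yaw -38.33474750131215
```

```bash
cat >> h.py <<'E'
def rel(p,yaw):
    s=status.get_state();T=tcpT(s);d=T[:3,:3].T@(np.array(p)-T[:3,3])*100
    y0=np.arctan2(T[1,0],T[0,0]);tw=-(np.radians(yaw)-y0)
    print("t",round(s["time"],2),"shift cm",np.round(d,2),"twist",round((tw+np.pi)%(2*np.pi)-np.pi,3),"yaw now",np.degrees(y0).round(2),"F",np.round(s["contact_force"],1),"pos",np.round(s["eef_pos"],4),"op",round(s["opening"],3))
E
python3 - <<'E'
from h import *
rel([.480,-.270,.16],141.7)
t=lambda u,v:atz("top",u,v,.005).round(3)
print("pen",t(344,320),t(386,315),"micro",t(386,217),t(397,208))
E
```

```text
t 0.1 shift cm [ 31.02 -21.93   8.96] twist -2.013 yaw now 26.35 F [ 0.1 -0.7  0.5] pos [ 0.2994 -0.6043  0.2491] op 1.0
pen [ 0.358 -0.109  0.005] [ 0.374 -0.223  0.005] micro [ 0.644 -0.223  0.005] [ 0.67  -0.254  0.005]
```

```bash
python3 -m inch '[[1,[4,-3,0],-0.15],[1,[8,-6,0],-0.3],[1,[12,-9,0],-0.45],[1,[16,-11.5,0],-0.6],[1,[19,-13.5,0],-0.75],[1,[22,-15.5,0],-0.9],[1,[25,-17.5,2],-1.05],[1,[28,-19.5,4],-1.2],[1,[31,-21.9,6],-1.35],[1,[31,-21.9,9],-1.5],[1,[31,-21.9,9],-1.65],[1,[31,-21.9,9],-1.8],[1,[31,-21.9,9],-1.95],[1,[31,-21.9,9],-2.01],[1,[31,-21.9,9],-2.01],[1,[31,-21.9,9],-2.01]]'
python3 - <<'E'
from h import *
import cv2
s=status.get_state();im=cams.read_camera("wrist");np.save("w1.npy",wristT(s));cv2.imwrite("pics/w1.png",im)
rel([.480,-.270,.026],141.7)
E
```

```text
time: 1.7
eef_pos: [0.48, -0.2709, 0.16]
tcp_rot: [0.33, 0.944, 0.0, -0.0]
contact_force: [0.2, 0.8, -0.1]
opening: 1.001
t 1.75 shift cm [ 0.05  0.07 13.41] twist -0.005 yaw now 141.44 F [-0.1 -1.1  0.1] pos [ 0.48   -0.2709  0.1601] op 1.002
```

View pics/w1.png

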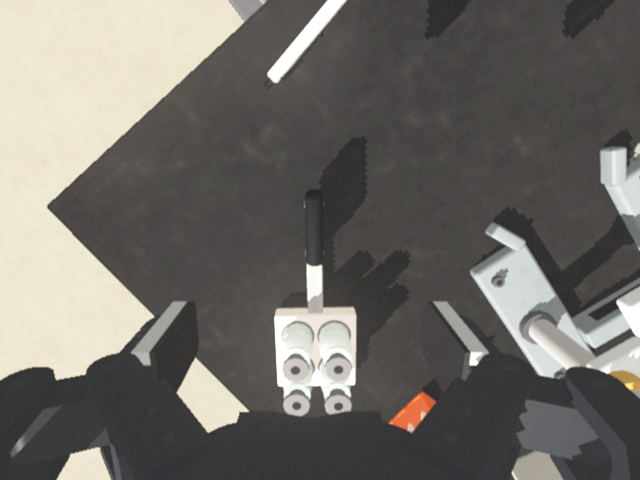

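The wrist view shows the fin running from (313,192) to (314,263), midway between the jaws. The nest's front edge is at row 309, and the right guide tip is at (490,230).

Run:
```python
from h import *
T=np.load("w1.npy");np.set_printoptions(precision=4,suppress=True)
a=atz("wrist",313.5,191,.042,T);b=atz("wrist",314.5,263,.042,T);d=b-a
print("fin",a,b,(a+b)/2,np.linalg.norm(d),np.degrees(np.arctan2(d[1],d[0])))
print("finheight",tri(ray("wrist",314.5,263,T),ray("top",409,272.4)))
l=atz("wrist",275,309,.016,T);r=atz("wrist",356,307,.016,T);print("nest edge",l,r,(l+r)/2,np.linalg.norm(l-r))
print("guide R",atz("wrist",489,230,.014,T),atz("wrist",472,272,.014,T),"L",atz("wrist",613,150,.014,T))
m=(a+b)/2+d/np.linalg.norm(d)*.010
rel([m[0],m[1],.026],180+np.degrees(np.arctan2(d[1],d[0])))
```

```text
fin [ 0.454  -0.2472  0.042 ] [ 0.4924 -0.2769  0.042 ] [ 0.4732 -0.262   0.042 ] 0.04855276191756749 -37.667973491365764
finheight (array([ 0.4894, -0.2765,  0.0525]), [np.float64(0.001703240284475745), np.float64(0.001703240284475684)])
nest edge [ 0.5098 -0.3293  0.016 ] [ 0.5475 -0.2793  0.016 ] [ 0.5287 -0.3043  0.016 ] 0.06260995981282351
guide R [ 0.5599 -0.1666  0.014 ] [ 0.5801 -0.1938  0.014 ] L [ 0.5645 -0.0695  0.014 ]
t 1.75 shift cm [ 0.08  0.29 13.41] twist -0.016 yaw now 141.44 F [-0.1 -1.1  0.1] pos [ 0.48   -0.2709  0.1601] op 1.002
```

```bash
python3 -m inch '[[1,[0.1,0.2,4.5],-0.01],[1,[0.1,0.2,9],-0.01],[1,[0.1,0.2,12],-0.01],[1,[0.1,0.2,13.3],-0.01],[1,[0.1,0.2,13.3],-0.01],[-1,[0.1,0.2,13.3],-0.01],[-1,[0.1,0.2,13.3],-0.01],[-1,[0.1,0.2,13.3],-0.01],[-1,[0.1,0.2,13.3],-0.01],[-1,[0.1,0.2,13.3],-0.01],[-1,[0.1,0.2,13.3],-0.01],[-1,[0.1,0.2,13.3],-0.01]]' 60
python3 - <<'E'
from h import *
# grasp is ~.095 from tray centre; pre-mouth pose: tray centre (.520,-.117), yaw 178.3
rel([.520-.095,-.1145,.026],178.3)
rel([.638-.095,-.1157,.026],178.3)
E
```

```text
time: 2.95
eef_pos: [0.4811, -0.269, 0.028]
tcp_rot: [0.325, 0.946, -0.0, 0.0]
contact_force: [-0.7, 2.1, 3.8]
opening: 0.134
t 2.95 shift cm [13.92  8.74  0.19] twist -0.632 yaw now 142.08 F [-0.7  2.1  3.8] pos [ 0.4811 -0.269   0.028 ] op 0.134
t 2.95 shift cm [ 4.53 15.9   0.2 ] twist -0.632 yaw now 142.08 F [-0.7  2.1  3.8] pos [ 0.4811 -0.269   0.028 ] op 0.134
```

```bash
python3 -m inch '[[-1,[2.3,0,0],-0.05],[-1,[4.6,0.1,0],-0.1],[-1,[6.9,0.2,0],-0.15],[-1,[9.2,1.9,0],-0.27],[-1,[11.5,3.6,0],-0.4],[-1,[12.5,5.6,0],-0.52],[-1,[13.4,7.6,0],-0.63],[-1,[13.9,8.7,0],-0.63],[-1,[13.9,8.7,0],-0.63],[-1,[13.9,8.7,0],-0.63]]'
python3 - <<'E'
from h import *
import cv2
s=status.get_state();im=cams.read_camera("wrist");np.save("w2.npy",wristT(s));cv2.imwrite("pics/w2.png",im)
rel([.520-.095,-.1145,.027],178.3)
E
```

```text
time: 3.95
eef_pos: [0.4251, -0.1145, 0.0277]
tcp_rot: [0.016, 1.0, 0.0, 0.001]
contact_force: [0.9, 5.2, 6.1]
opening: 0.133
t 4.0 shift cm [0.01 0.01 0.07] twist -0.003 yaw now 178.15 F [2.4 5.5 6.1] pos [ 0.4251 -0.1146  0.0277] op 0.133
```

View pics/w2.png

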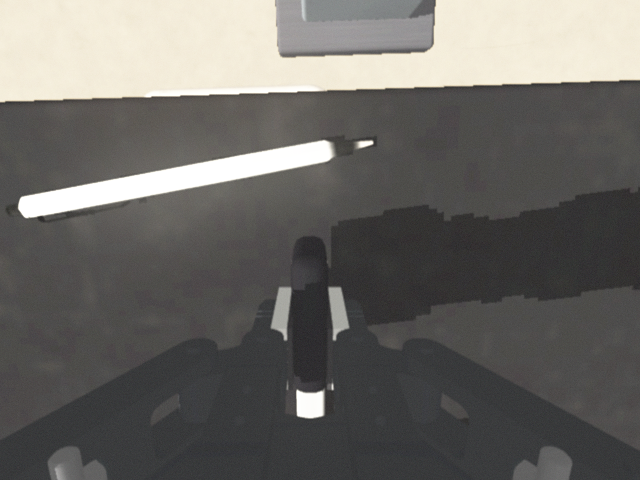

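The view shows the fin squarely between the pads at (312,310), and the pen is clear. The gripper hides the nest, so I'll feed the tray in while watching the force.

```bash
python3 -m inch '[[-1,[-1.5,0,-0.05],0],[-1,[-3,0,-0.05],0],[-1,[-4,0,-0.05],0],[-1,[-5,0,-0.05],0],[-1,[-6,0,-0.05],0],[-1,[-6,0,-0.05],0]]'
python3 - <<'E'
from h import *
import cv2
rel([.543,-.1157,.027],178.3)
im=cams.read_camera("top")[170:300,300:460];cv2.imwrite("pics/t2.png",cv2.resize(im,None,fx=4.5,fy=4.5,interpolation=cv2.INTER_CUBIC))
E
```

```text
time: 4.6
eef_pos: [0.482, -0.1153, 0.0258]
tcp_rot: [0.015, 1.0, 0.002, -0.004]
contact_force: [2.2, 6.1, -3.1]
opening: 0.133
t 4.6 shift cm [-6.09  0.15 -0.17] twist -0.001 yaw now 178.23 F [ 2.2  6.1 -3.1] pos [ 0.482  -0.1153  0.0258] op 0.133
```

View pics/t2.png

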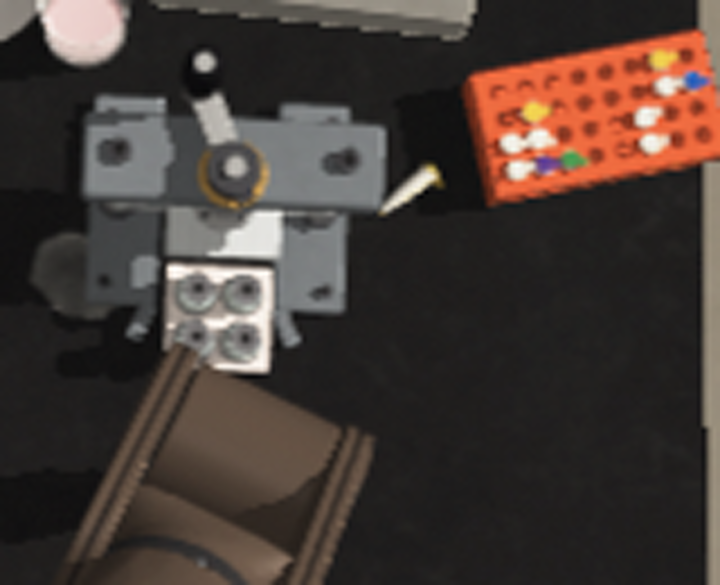

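The tray is in the channel: its nest front edge runs from (165,262) to (275,265), with a gap to the foot on each side. I'll continue inward.

```bash
python3 -m inch '[[-1,[-1.2,0,0],0],[-1,[-2.4,0,0],0],[-1,[-3.6,0,0],0],[-1,[-4.5,0,0],0],[-1,[-5.2,0,0],0],[-1,[-5.5,0,0],0],[-1,[-5.5,0,0],0]]';  python3 - <<'E'
from h import *
rel([.543,-.1157,.027],178.3)
E
```

```text
time: 5.35
eef_pos: [0.5353, -0.1167, 0.0256]
tcp_rot: [0.016, 1.0, 0.003, -0.006]
contact_force: [-6.1, 7.0, 5.3]
opening: 0.136
t 5.35 shift cm [-0.77  0.12 -0.15] twist -0.003 yaw now 178.14 F [-6.1  7.   5.3] pos [ 0.5353 -0.1167  0.0256] op 0.136
```

```bash
for i in 1 2 3 4; do python3 -m inch '[[-1,[-0.15,0,0],0],[-1,[-0.3,0,0],0],[-1,[-0.3,0,0],0]]' | grep -E 'eef|force'; done
```

```text
eef_pos: [0.5376, -0.1167, 0.0256]
contact_force: [-8.3, 7.1, 6.5]
eef_pos: [0.5406, -0.1168, 0.0256]
contact_force: [-9.2, 6.8, 6.6]
eef_pos: [0.5435, -0.1169, 0.0256]
contact_force: [-8.3, 6.1, 7.5]
eef_pos: [0.5439, -0.1168, 0.0255]
contact_force: [-18.5, 6.9, 14.2]
```

```bash
python3 -m inch '[[-0.3,[0,0,0],0],[-0.3,[0,0,0],0],[-0.3,[0,0,0],0],[-0.3,[0,0,-2],0],[-0.3,[0,0,-6],0],[-0.3,[0,0,-11],0],[-0.3,[2,0,-16],0],[-0.3,[4,0,-21],0],[-0.3,[6,0,-26],0],[-0.3,[6,0,-27],0],[-0.3,[6,0,-27],0]]';  python3 - <<'E'
from h import *
import cv2
s=status.get_state();im=cams.read_camera("wrist");np.save("w3.npy",wristT(s));cv2.imwrite("pics/w3.png",im);cv2.imwrite("pics/t3.png",cams.read_camera("top"));cv2.imwrite("pics/s3.png",cams.read_camera("scene"))
rel([.543,-.1157,.027],178.3)
E
```

```text
time: 7.65
eef_pos: [0.4928, -0.1181, 0.3031]
tcp_rot: [0.016, 1.0, -0.002, 0.005]
contact_force: [0.4, -0.7, 0.1]
opening: 0.354
t 7.8 shift cm [-5.25  0.26 26.9 ] twist -0.003 yaw now 178.15 F [-0.4 -0.5  0.6] pos [ 0.4911 -0.1169  0.2962] op 0.348
```

View pics/w3.png

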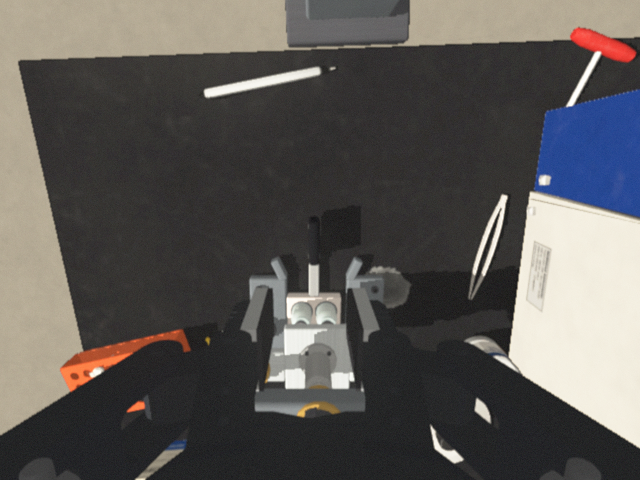

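The wrist view shows the tray seated straight in the press, with the nest's near edge at row 294 (columns 288–340) and the fin at (313,240). Next I'll go to the crank grip.

Run:
```python
from h import *
T=np.load("w3.npy")
print("nest rear edge",atz("wrist",288,294,.016,T).round(4),atz("wrist",340,294,.016,T).round(4),"fin",atz("wrist",313,218,.042,T).round(4),atz("wrist",314,263,.042,T).round(4))
rel([.685,-.0995,.30],178.15);rel([.685,-.0995,.224],178.15)
```

```text
nest rear edge [ 0.604  -0.1485  0.016 ] [ 0.6059 -0.0874  0.016 ] fin [ 0.5079 -0.1162  0.042 ] [ 0.5573 -0.1167  0.042 ]
t 7.8 shift cm [-19.33   2.36  -0.43] twist 0.0 yaw now 178.15 F [-0.4 -0.5  0.6] pos [ 0.4911 -0.1169  0.2962] op 0.348
t 7.8 shift cm [-19.34   2.36   7.17] twist 0.0 yaw now 178.15 F [-0.4 -0.5  0.6] pos [ 0.4911 -0.1169  0.2962] op 0.348
```

```bash
python3 -m inch '[[0.2,[-4,0.5,-1],0],[0.2,[-8,1,-1],0],[0.2,[-12,1.5,-1],0],[0.2,[-16,2,-1],0],[0.2,[-19.3,2.4,-1],0],[0.2,[-19.3,2.4,-1],0],[0.2,[-19.3,2.4,-1],0]]'
python3 - <<'E'
from h import *
import cv2
s=status.get_state();im=cams.read_camera("wrist");np.save("w4.npy",wristT(s));cv2.imwrite("pics/w4.png",im)
rel([.685,-.0995,.224],178.15)
E
```

```text
time: 8.5
eef_pos: [0.6847, -0.0988, 0.3037]
tcp_rot: [0.016, 1.0, 0.001, -0.003]
contact_force: [0.3, -0.1, -0.6]
opening: 0.601
t 8.55 shift cm [-0.11 -0.06  8.09] twist 0.001 yaw now 178.18 F [ 0.3 -1.2  0.5] pos [ 0.6843 -0.0989  0.3049] op 0.6
```

View pics/w4.png

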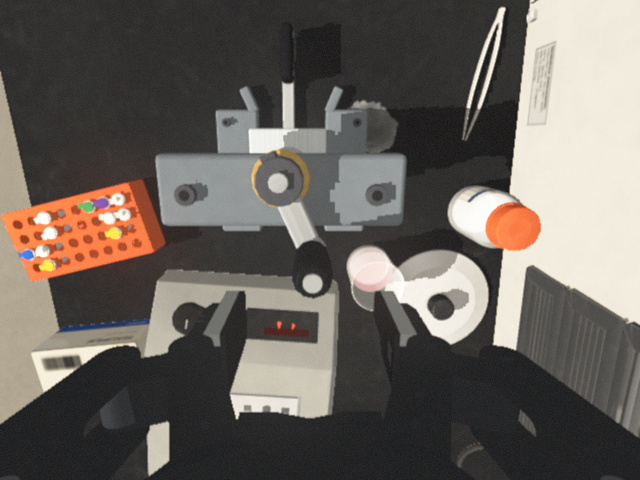

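The grip's top is at (312,283), midway between the jaws, and the hub is at (279,184).

Run:
```python
from h import *
T=np.load("w4.npy")
g=atz("wrist",312,284,.247,T);print("grip",g,tri(ray("wrist",312,284,T),ray("top",345.4,183.6)))
print("hub",atz("wrist",279,184,.205,T),tri(ray("wrist",279,184,T),ray("top",352.4,206.8)))
print("crosshead",[atz("wrist",u,v,.18,T).round(4) for u,v in((158,155),(405,155),(405,227),(160,225))])
rel([g[0],g[1],.225],178.15)
```

```text
grip [ 0.68840184 -0.09761146  0.247     ] (array([ 0.67988982, -0.09761834,  0.26868827]), [np.float64(0.00011708772026526968), np.float64(0.00011708772026534663)])
hub [ 0.64172123 -0.11524155  0.205     ] (array([ 0.64959589, -0.12143104,  0.13437525]), [np.float64(0.0003348676004112398), np.float64(0.00033486760041128236)])
crosshead [array([ 0.6235, -0.1936,  0.18  ]), array([ 0.6286, -0.0358,  0.18  ]), array([ 0.6759, -0.0342,  0.18  ]), array([ 0.6692, -0.1986,  0.18  ])]
t 8.55 shift cm [-0.44  0.14  7.99] twist 0.001 yaw now 178.18 F [ 0.3 -1.2  0.5] pos [ 0.6843 -0.0989  0.3049] op 0.6
```

```bash
python3 -m inch '[[0.2,[-0.25,0.05,3],0],[0.2,[-0.25,0.05,6],0],[0.2,[-0.25,0.05,8],0],[0.2,[-0.25,0.05,8],0],[-1,[-0.25,0.05,8],0],[-1,[-0.25,0.05,8],0],[-1,[-0.25,0.05,8],0],[-1,[-0.25,0.05,8],0],[-1,[-0.25,0.05,8],0],[-1,[-0.25,0.05,8],0]]' 70
python3 - <<'E'
from h import *
rel([.685,-.0995,.224],178.15)
E
```

```text
time: 9.55
eef_pos: [0.6884, -0.099, 0.2305]
tcp_rot: [0.016, 1.0, -0.001, 0.002]
contact_force: [-1.1, 0.4, 6.3]
opening: 0.239
t 9.55 shift cm [ 0.34 -0.06  0.65] twist 0.001 yaw now 178.18 F [-1.1  0.4  6.3] pos [ 0.6884 -0.099   0.2305] op 0.239
```

```bash
cat > tab.py <<'E'
import sys;from h import *
def tab(th0,ths,r=.05,yaw=178.15):
    y=np.radians(yaw);X=np.array([np.cos(y),np.sin(y)]);Y=np.array([np.sin(y),-np.cos(y)])
    f=lambda t:r*np.array([np.cos(np.radians(t)),np.sin(np.radians(t))])
    print(*[f"[{a:.2f},{b:.2f}]" for a,b in [((f(t)-f(th0))@X*100,(f(t)-f(th0))@Y*100) for t in ths]])
if __name__=="__main__":
    a,b,st=map(float,sys.argv[1:4]);tab(a,np.arange(a+st,b+st/2,st))
E
python3 - <<'E'
from tab import *
tab(21,[21-12*i for i in range(1,16)])
E
```

```text
[-0.30,-1.00] [-0.39,-2.04] [-0.26,-3.08] [0.08,-4.07] [0.62,-4.96] [1.34,-5.72] [2.20,-6.32] [3.16,-6.73] [4.18,-6.92] [5.23,-6.90] [6.25,-6.66] [7.19,-6.22] [8.03,-5.59] [8.71,-4.80] [9.22,-3.88]
```

```bash
python3 -m inch '[[-1,[-0.3,-1,0],0],[-1,[-0.4,-2.05,0],0],[-1,[-0.26,-3.1,0],0],[-1,[0.1,-4.1,0],0],[-1,[0.6,-5,0],0],[-1,[1.35,-5.7,0],0],[-1,[1.35,-5.7,0],0]]'; python3 -m inch '[[-1,[0.85,-0.6,0],0],[-1,[1.8,-1,0],0],[-1,[2.85,-1.2,0],0],[-1,[3.9,-1.2,0],0],[-1,[4.9,-0.95,0],0],[-1,[5.85,-0.5,0],0],[-1,[5.85,-0.5,0],0]]'
python3 - <<'E'
from h import *
rel([.685,-.0995,.224],178.15)
E
```

```text
time: 10.25
eef_pos: [0.672, -0.1557, 0.2305]
tcp_rot: [0.016, 1.0, -0.0, 0.0]
contact_force: [-2.5, 1.1, 7.3]
opening: 0.239
time: 10.95
eef_pos: [0.6139, -0.1579, 0.2305]
tcp_rot: [0.016, 1.0, -0.0, 0.002]
contact_force: [-1.1, 2.0, 6.4]
opening: 0.236
t 10.95 shift cm [-6.92  6.06  0.67] twist 0.001 yaw now 178.19 F [-1.1  2.   6.4] pos [ 0.6139 -0.1579  0.2305] op 0.236
```

Run:
```python
from tab import *
from scipy.optimize import least_squares as L
P=np.array([[.6884,-.099],[.672,-.1557],[.6139,-.1579]])
c=L(lambda q:np.hypot(*(P-q).T)-.05,[.64,-.117]);print(c.x,c.fun,[np.degrees(np.arctan2(*(p-c.x)[::-1])) for p in P])
tab(-123,[-123-12*i for i in range(1,14)])
```

```text
[ 0.64142275 -0.11614637] [ 8.60542149e-06 -5.42174827e-06  8.66714683e-06] [np.float64(20.05173329167799), np.float64(-52.29388959339377), np.float64(-123.3916797373941)]
[0.83,0.63] [1.52,1.42] [2.02,2.34] [2.32,3.34] [2.41,4.38] [2.28,5.42] [1.94,6.40] [1.40,7.30] [0.68,8.06] [-0.17,8.66] [-1.14,9.06] [-2.16,9.26] [-3.21,9.24]
```

Centre (0.6414, -0.1161), radius 50 mm; it fits well.

```bash
cat > f.py <<'E'
from h import *
C=np.array([.6414,-.1161])
F=[];
s=status.get_state();p=s["eef_pos"][:2]-C;th=np.arctan2(p[1],p[0]);f=s["contact_force"]
# resistance = force opposing clockwise motion -> along ccw tangent
print("t",round(s["time"],2),"th",np.degrees(th).round(1),"r",np.hypot(*p).round(4),"Ftan",(-np.sin(th)*f[0]+np.cos(th)*f[1]).round(2),"Frad",(np.cos(th)*f[0]+np.sin(th)*f[1]).round(2),"z",s["eef_pos"][2].round(4))
E
python3 -m inch '[[-1,[0.83,0.63,0],0],[-1,[1.5,1.4,0],0],[-1,[2,2.35,0],0],[-1,[2.3,3.35,0],0],[-1,[2.4,4.4,0],0],[-1,[2.3,5.4,0],0],[-1,[1.95,6.4,0],0]]' >/dev/null; python3 f.py; python3 -m inch '[[-1,[-0.55,0.9,0],0],[-1,[-1.25,1.65,0],0],[-1,[-2.1,2.25,0],0],[-1,[-3.1,2.65,0],0],[-1,[-4.1,2.85,0],0],[-1,[-5.15,2.85,0],0],[-1,[-5.15,2.85,0],0]]'>/dev/null; python3 f.py
python3 - <<'E'
from tab import *
tab(-279,[-279-10*i for i in range(1,21)])
E
```

```text
t 11.65 th 153.7 r 0.05 Ftan 1.44 Frad 0.07 z 0.2305
t 12.35 th 79.1 r 0.05 Ftan -1.49 Frad 0.5 z 0.2305
[-0.85,-0.18] [-1.66,-0.51] [-2.40,-0.98] [-3.04,-1.56] [-3.58,-2.25] [-3.99,-3.02] [-4.25,-3.85] [-4.37,-4.71] [-4.34,-5.58] [-4.16,-6.44] [-3.83,-7.24] [-3.36,-7.98] [-2.78,-8.63] [-2.09,-9.16] [-1.32,-9.57] [-0.49,-9.84] [0.37,-9.95] [1.24,-9.92] [2.10,-9.74] [2.90,-9.41]
```

```bash
python3 -m inch '[[-1,[-0.85,-0.18,0],0],[-1,[-1.65,-0.5,0],0]]'>/dev/null; python3 f.py; python3 -m inch '[[-1,[-0.75,-0.47,0],0],[-1,[-1.4,-1.05,0],0]]'>/dev/null; python3 f.py;python3 -m inch '[[-1,[-0.54,-0.69,0],0],[-1,[-0.95,-1.46,0],0]]'>/dev/null; python3 f.py
```

```text
t 12.55 th 60.8 r 0.0501 Ftan 0.1 Frad -0.69 z 0.2305
t 12.75 th 40.5 r 0.0501 Ftan 1.67 Frad -1.19 z 0.2305
t 12.95 th 20.6 r 0.0501 Ftan 1.03 Frad -3.33 z 0.2305
```

```bash
python3 -m inch '[[-1,[-0.15,-0.42,0],0],[-1,[-0.26,-0.83,0],0]]'>/dev/null; python3 f.py; python3 -m inch '[[-1,[-0.08,-0.43,0],0],[-1,[-0.12,-0.86,0],0]]'>/dev/null; python3 f.py;python3 -m inch '[[-1,[0,-0.43,0],0],[-1,[0.03,-0.87,0],0]]'>/dev/null; python3 f.py
python3 - <<'E'
from tab import *
for a in (-369,-379,-389,-399,-409,-419,-429,-439,-449,-459,-469,-479,-489,-499,-509):print(a,end=" ");tab(a,[a-5,a-10])
E
```

```text
t 13.15 th 10.6 r 0.05 Ftan 0.56 Frad -0.28 z 0.2305
t 13.35 th 1.3 r 0.05 Ftan 2.13 Frad -1.56 z 0.2305
t 13.55 th -7.3 r 0.05 Ftan 4.74 Frad -1.73 z 0.2305
-369 [0.07,-0.43] [0.18,-0.85]
-379 [0.15,-0.41] [0.33,-0.81]
-389 [0.22,-0.38] [0.46,-0.74]
-399 [0.28,-0.34] [0.58,-0.65]
-409 [0.33,-0.28] [0.69,-0.53]
-419 [0.38,-0.22] [0.77,-0.41]
-429 [0.41,-0.15] [0.83,-0.27]
-439 [0.43,-0.08] [0.86,-0.12]
-449 [0.44,-0.00] [0.87,0.03]
-459 [0.43,0.07] [0.85,0.18]
-469 [0.41,0.15] [0.81,0.33]
-479 [0.38,0.22] [0.74,0.46]
-489 [0.34,0.28] [0.65,0.58]
-499 [0.28,0.33] [0.53,0.69]
-509 [0.22,0.38] [0.41,0.77]
```

```bash
python3 -m inch '[[-1,[0.07,-0.43,0],0],[-1,[0.18,-0.85,0],0],[-1,[0.18,-0.85,0],0]]'>/dev/null; python3 f.py; python3 -m inch '[[-1,[0.15,-0.41,0],0],[-1,[0.33,-0.81,0],0],[-1,[0.33,-0.81,0],0]]'>/dev/null; python3 f.py
```

```text
t 13.85 th -17.9 r 0.05 Ftan 2.17 Frad -1.66 z 0.2305
t 14.15 th -27.3 r 0.05 Ftan 4.64 Frad -0.18 z 0.2305
```

```bash
python3 -m inch '[[-1,[0.22,-0.38,0],0],[-1,[0.46,-0.74,0],0],[-1,[0.46,-0.74,0],0]]'>/dev/null; python3 f.py
```

```text
t 14.45 th -37.2 r 0.05 Ftan 4.71 Frad -0.76 z 0.2305
```

```bash
python3 -m inch '[[-1,[0.28,-0.34,0],0],[-1,[0.58,-0.65,0],0],[-1,[0.58,-0.65,0],0]]'>/dev/null; python3 f.py
```

```text
t 14.75 th -47.2 r 0.05 Ftan 3.85 Frad -1.61 z 0.2305
```

```bash
python3 -m inch '[[-1,[0.33,-0.28,0],0],[-1,[0.69,-0.53,0],0],[-1,[0.69,-0.53,0],0]]'>/dev/null; python3 f.py
```

```text
t 15.05 th -57.2 r 0.05 Ftan 3.45 Frad 0.04 z 0.2305
```

```bash
python3 -m inch '[[-1,[0.38,-0.22,0],0],[-1,[0.77,-0.41,0],0],[-1,[0.77,-0.41,0],0]]'>/dev/null; python3 f.py
```

```text
t 15.35 th -67.2 r 0.05 Ftan 3.91 Frad -1.26 z 0.2305
```

```bash
python3 -m inch '[[-1,[0.41,-0.15,0],0],[-1,[0.83,-0.27,0],0],[-1,[0.83,-0.27,0],0]]'>/dev/null; python3 f.py
```

```text
t 15.65 th -77.3 r 0.05 Ftan 4.19 Frad -0.96 z 0.2305
```

```bash
python3 -m inch '[[-1,[0.43,-0.08,0],0],[-1,[0.86,-0.12,0],0],[-1,[0.86,-0.12,0],0]]'>/dev/null; python3 f.py
```

```text
t 15.95 th -87.2 r 0.05 Ftan 4.01 Frad -1.1 z 0.2305
```

```bash
python3 -m inch '[[-1,[0.44,0,0],0],[-1,[0.87,0.03,0],0],[-1,[0.87,0.03,0],0]]'>/dev/null; python3 f.py
```

```text
t 16.25 th -97.2 r 0.05 Ftan 4.25 Frad -1.68 z 0.2305
```

```bash
python3 -m inch '[[-1,[0.43,0.07,0],0],[-1,[0.85,0.18,0],0],[-1,[0.85,0.18,0],0]]'>/dev/null; python3 f.py
```

```text
t 16.55 th -107.1 r 0.05 Ftan 3.93 Frad -1.65 z 0.2305
```

```bash
python3 -m inch '[[-1,[0.41,0.15,0],0],[-1,[0.81,0.33,0],0],[-1,[0.81,0.33,0],0]]'>/dev/null; python3 f.py
```

```text
t 16.85 th -117.0 r 0.05 Ftan 4.13 Frad -1.69 z 0.2305
```

```bash
python3 -m inch '[[-1,[0.38,0.22,0],0],[-1,[0.74,0.46,0],0],[-1,[0.74,0.46,0],0]]'>/dev/null; python3 f.py
```

```text
t 17.15 th -126.9 r 0.05 Ftan 4.44 Frad -2.75 z 0.2305
```

```bash
python3 -m inch '[[-1,[0.34,0.28,0],0],[-1,[0.65,0.58,0],0],[-1,[0.65,0.58,0],0]]'>/dev/null; python3 f.py;  python3 - <<'E'
from tab import *
for a in range(-499,-600,-10):print(a,end=" ");tab(a,[a-5,a-10])
E
```

```text
t 17.45 th -136.1 r 0.05 Ftan 6.12 Frad -0.63 z 0.2305
-499 [0.28,0.33] [0.53,0.69]
-509 [0.22,0.38] [0.41,0.77]
-519 [0.15,0.41] [0.27,0.83]
-529 [0.08,0.43] [0.12,0.86]
-539 [0.00,0.44] [-0.03,0.87]
-549 [-0.07,0.43] [-0.18,0.85]
-559 [-0.15,0.41] [-0.33,0.81]
-569 [-0.22,0.38] [-0.46,0.74]
-579 [-0.28,0.34] [-0.58,0.65]
-589 [-0.33,0.28] [-0.69,0.53]
-599 [-0.38,0.22] [-0.77,0.41]
```

Resistance is starting to climb, so I'll go in 5° steps.

```bash
python3 -m inch '[[-1,[0.28,0.33,0],0],[-1,[0.28,0.33,0],0]]'>/dev/null; python3 f.py
```

```text
t 17.65 th -139.6 r 0.05 Ftan 10.2 Frad -1.85 z 0.2306
```

```bash
python3 -m inch '[[-1,[0,0,0],0]]'>/dev/null; python3 f.py; python3 -m inch '[[-1,[0.06,0.09,0],0],[-1,[0.06,0.09,0],0]]'>/dev/null; python3 f.py
```

```text
t 17.75 th -139.5 r 0.05 Ftan 9.65 Frad -1.48 z 0.2305
t 17.95 th -139.9 r 0.05 Ftan 10.98 Frad -1.76 z 0.2305
```

```bash
python3 -m inch '[[-1,[0.1,0.14,0],0],[-1,[0.1,0.14,0],0],[-1,[0.1,0.14,0],0]]'>/dev/null; python3 f.py; python3 -m inch '[[-1,[0,0,0],0],[-1,[0,0,0],0]]'>/dev/null; python3 f.py
```

```text
t 18.25 th -141.3 r 0.05 Ftan 12.48 Frad -0.84 z 0.2305
t 18.45 th -141.3 r 0.05 Ftan 12.56 Frad -0.98 z 0.2305
```

```bash
python3 -m inch '[[-1,[0.07,0.1,0],0],[-1,[0.07,0.1,0],0],[-1,[0.07,0.1,0],0]]'>/dev/null; python3 f.py;  python3 - <<'E'
from tab import *
tab(-144,[-141+12*i for i in range(0,32)])
E
```

```text
t 18.75 th -142.2 r 0.05 Ftan 13.46 Frad -1.4 z 0.2305
[-0.17,-0.20] [-0.93,-0.92] [-1.82,-1.46] [-2.81,-1.80] [-3.85,-1.93] [-4.89,-1.84] [-5.89,-1.54] [-6.81,-1.04] [-7.60,-0.35] [-8.23,0.48] [-8.67,1.43] [-8.91,2.45] [-8.93,3.49] [-8.73,4.52] [-8.33,5.48] [-7.73,6.34] [-6.97,7.05] [-6.07,7.59] [-5.09,7.94] [-4.05,8.07] [-3.01,7.98] [-2.01,7.68] [-1.09,7.17] [-0.30,6.49] [0.33,5.65] [0.78,4.71] [1.01,3.69] [1.03,2.65] [0.84,1.62] [0.43,0.66] [-0.17,-0.20] [-0.93,-0.92]
```

Run:
```python
from tab import *
tab(-149,[-149+12*i for i in range(1,16)]);tab(31,[31+12*i for i in range(1,16)])
```

```text
[-0.66,-0.81] [-1.47,-1.47] [-2.40,-1.95] [-3.41,-2.22] [-4.45,-2.28] [-5.48,-2.12] [-6.46,-1.75] [-7.34,-1.18] [-8.08,-0.44] [-8.65,0.43] [-9.03,1.41] [-9.19,2.44] [-9.14,3.48] [-8.87,4.49] [-8.40,5.42]
[0.66,0.81] [1.47,1.47] [2.40,1.95] [3.41,2.22] [4.45,2.28] [5.48,2.12] [6.46,1.75] [7.34,1.18] [8.08,0.44] [8.65,-0.43] [9.03,-1.41] [9.19,-2.44] [9.14,-3.48] [8.87,-4.49] [8.40,-5.42]
```

```bash
python3 -m inch '[[-1,[-0.66,-0.81,0],0],[-1,[-1.47,-1.47,0],0],[-1,[-2.4,-1.95,0],0],[-1,[-3.4,-2.2,0],0],[-1,[-4.45,-2.3,0],0],[-1,[-5.5,-2.1,0],0],[-1,[-6.45,-1.75,0],0],[-1,[-7.35,-1.2,0],0],[-1,[-8.1,-0.45,0],0],[-1,[-8.65,0.43,0],0],[-1,[-9.03,1.4,0],0],[-1,[-9.2,2.45,0],0],[-1,[-9.15,3.5,0],0],[-1,[-8.87,4.5,0],0],[-1,[-8.4,5.4,0],0]]'>/dev/null; python3 f.py
python3 -m inch '[[-1,[0.66,0.81,0],0],[-1,[1.47,1.47,0],0],[-1,[2.4,1.95,0],0],[-1,[3.4,2.2,0],0],[-1,[4.45,2.3,0],0],[-1,[5.5,2.1,0],0],[-1,[6.45,1.75,0],0],[-1,[7.35,1.2,0],0],[-1,[8.1,0.45,0],0],[-1,[8.65,-0.43,0],0],[-1,[9.03,-1.4,0],0],[-1,[9.2,-2.45,0],0],[-1,[9.15,-3.5,0],0],[-1,[8.87,-4.5,0],0],[-1,[8.4,-5.4,0],0],[-1,[8.4,-5.4,0],0]]'>/dev/null; python3 f.py
```

```text
t 20.25 th 29.1 r 0.05 Ftan -1.99 Frad -0.12 z 0.2305
t 21.85 th -146.3 r 0.05 Ftan 0.75 Frad -0.34 z 0.2305
```

```bash
python3 -m inch '[[0,[0,0,0],0],[0,[0,0,0],0],[0,[0,0,0],0],[0,[0,0,0],0],[0,[0,0,-2],0],[0,[0,0,-5],0],[0,[3,0,-9],0],[0,[7,0,-10],0],[0,[11,0,-10],0],[0,[11,0,-10],0],[0,[11,0,-10],0],[0,[11,0,-10],0]]';  python3 - <<'E'
from h import *
import cv2
s=status.get_state();im=cams.read_camera("wrist");np.save("w5.npy",wristT(s));cv2.imwrite("pics/w5.png",im)
sc=cams.read_camera("scene")
cv2.imwrite("pics/s5.png",np.hstack([cv2.resize(sc[170:360,310:480],(400,447),interpolation=cv2.INTER_CUBIC),cv2.resize(im[150:450,180:440],(388,447))]))
rel([.5,-.1,.3],178.15)
E
```

```text
time: 23.05
eef_pos: [0.489, -0.139, 0.3278]
tcp_rot: [0.016, 1.0, -0.0, 0.0]
contact_force: [0.3, -0.3, 0.6]
opening: 0.499
t 23.15 shift cm [-0.96  3.94  2.76] twist 0.001 yaw now 178.2 F [ 0.6 -0.4 -0.1] pos [ 0.4892 -0.1391  0.3276] op 0.5
```

View pics/s5.png

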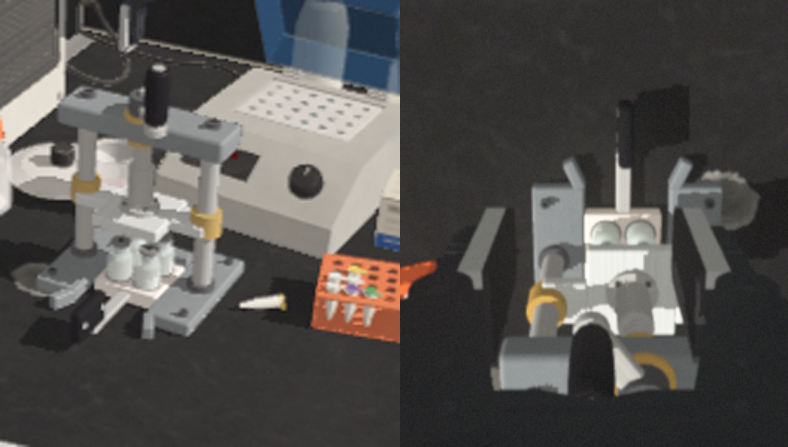

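The left panel shows the tray seated with the platen clear above the stoppers and the bystanders where they were. The right panel shows the nest's near edge at crop row 208, from x 585 to 660. I'll do one numeric check and then hand in.

Run:
```python
from h import *
from plant import ctrl
T=np.load("w5.npy")
for x in(585,660):print(atz("wrist",180+(x-400)*260/388,150+208*300/447,.016,T).round(4))
print(ctrl.sign_off())
```

```text
[ 0.6025 -0.1499  0.016 ]
[ 0.6045 -0.0876  0.016 ]
the job is handed in; nothing more can be done
None
```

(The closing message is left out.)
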